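# Draw the ceramic cover over the battery terminals and bolt it

### The arm

A 7-joint arm with a two-finger parallel gripper is mounted at the origin on the work surface. World frame = base frame: x ahead of the robot, y to its left, z up, the work surface at z = 0. Lengths are in m, angles in rad, forces in N, time in s.
With the tool pointing down it reaches from about 0.425 to 1.025 m from the base axis. Payload 3.6 kg.
Tool frame: the origin (TCP) lies midway between the tips of the shut fingers; the grasp point (between the pads) lies 19 mm behind it (manip.hold_point_z is the distance from the TCP to the grasp point, in m); x points along the fingers, z is the direction in which the jaws open and shut, and the axes are right-handed (so a half turn about x gives the same grasp; the last joint's range is limited). The gripper opens to 85 mm and grips with 20 to 120 N. Pads are 22 mm wide; open, the fingers measure 114 mm over their backs; the gripper's body (76 mm by 85 mm) begins 54 mm behind the grasp point. The pads swing forward as they close: fully open they stand 13 mm farther back than shut.
Start: joints at [1.052, 0.591, 0.048, 1.609, -0.033, 0.943, -0.034], TCP at [0.299, -0.661, 0.231] pointing down, gripper open.
Joint ranges: [-2.69, 2.69], [-0.47, 2.24], [-1.27, 1.36], [0.19, 2.51], [-1.53, 4.68], [0.08, 2.07], [-3.09, 3.09]. Speed limits (rad/s): [2.57, 2.57, 3.14, 3.14, 3.14, 3.14, 3.14].

### API

Orientations are given as a unit quaternion [x, y, z, w].
In Python, from rig import read_state, read_camera, manip, models gives the robot as it stands.
- The arm moves only by the tool step_arm, never from a script. Its argument "moves" is a list of rows, each a list of 3 entries, a list of its own where there are three numbers: the shift along the tool's x, y, z in mm, then the turn, a rotation vector about the tool's x, y, z in degrees, then the closure, from 0 (fully open) to 1 (shut). In form: [[[x, y, z], [wx, wy, wz], gripper], ...]. A call has 1 to 10 rows; each row shifts and turns the pose as measured when the row begins, along the tool's axes as they then stand; what a row does not reach is not made up. A row lasts 1/8 s, in which the tool goes at most 62.5 mm and 10.7 degrees, less where a joint would pass 70% of its speed; a pose out of reach is approached as far as the arm can. A call with a gripper value outside its range is refused whole. The fingers move at their own pace and stop on an object; the grip force is fixed at half the most. Time passes only in rows, so rows that do not move let the fingers close. It gives the time, the measured TCP pose, the force and the opening at its end, in the units of the state.
- read_state(): the state, without advancing time (a new reading comes with each control period).
- read_camera(name): name is "side" or "top"; returns a dict with "color" (480x640x3 uint8, red, green, blue), "z_map" (480x640 float32, m along the optical axis (not along the pixel's ray), 0 where there is no reading), "fx", "fy", "cx", "cy" (pixels), "T" (4x4, takes a point from camera to world coordinates). Camera axes: x right, y down, z forward; pixel columns grow to the right and rows downward; lengths in m; the calibration is good to about 2 mm. A picture is of the moment at which its call begins.
- manip.sign_off(): hands the job in, once; it reports no verdict.
Trained networks look in a picture, given as the dict that the camera call returned (one of the last four; its "shot" number tells which), for a name from the list of things; names that differ only in an ending like _2 or _b are one class to them, and where a whole thing is asked for, a point or a joint stands for the part that bears it (a point fixed in the world has none). Each returns a list of dicts, best first, with "score" (0 to 1); they miss things now and then, are a little off and sometimes report something else, mostly with a low value. They report only what shows in the picture. A call takes as long as a camera call. They do not tell look-alikes from the thing itself.
- models.search_frame(picture, label): "extent" ([left, top, width, height] in pixels, round what is visible of it).
- models.spot_point(picture, label): "uv" ([column, row] in pixels: a listed point, or the origin of a listed thing).
The state is a dict: "time_s": time; "joints": joint angles; "qvel": joint speeds; "tau": joint torques, N m; "position": TCP position; "ee_rot": TCP orientation; "ft_force": force on the tool from outside, world axes, zero at the start; "moment": the same for the moment, N m; "width": opening from 0.0 (shut) to 1.0 (fully open).
Only numpy, scipy, OpenCV 4.12 (cv2) and the standard library are available. Lean on these libraries where they do the work, as an engineer would, in place of code of your own. Each camera call takes 0.05 s, during which the arm holds its last target.

### The job

The bare copper terminals of the battery bank are uncovered: press down on the exposed end of the flat ceramic plate that sticks out from under the bank's hood and draw it toward the robot along its rails until it is fully home against the front stop, then shoot the little steel bolt fully across behind it and let go. The ceramic is brittle, so keep the press firm but light, never more than 22 N at any moment. Leave the other things lying about undisturbed.

Things in the scene. Friction and masses are not known exactly. Their poses are not given: they have to be found in the camera images.
- bank: Grey battery bank, a fixed box, decks 100 mm high. Origin on the bench, under the centre line of the plate's track and under the bolt; x runs along the track away from the robot, y left, z up. Covers x -140 to 116, y -117 to 167 mm. The plate slides along x on sprung strips at z = 100 between rails (tops z = 104). Two bolt staples on the left deck (y 62-66 and 129-137, x -11 to 11) reach z = 116.
- stop (a point): Middle of the upper inner edge of the front stop, an aluminium bar 21 mm thick across the near end of the track: bank x = -119, y = 0, z = 103 mm (5 mm below the plate's top). Axes as the bank's.
- hood (a point): Middle of the upper near edge of the hood, bank x = 16, y = 0, z = 119 mm. The hood reaches from there 100 mm toward bank +x and 62 mm to either side; its underside is 4 mm above the plate's top. Axes as the bank's.
- home (a point): On the bank, where the middle of the plate (half-way up) lies when the plate touches the front stop: bank x = -64, y = 0, z = 104 mm; axes as the bank's.
- plate_top (a point): Centre of the top face (z = 108 mm) of the loose flat white ceramic plate, 110 (x) x 100 (y) x 8 mm, about 0.3 kg; axes as the bank's. Its near edge is 55 mm from here toward bank -x. At first only its nearest 41 to 66 mm is clear of the hood; rails hide its sides. Its strips, hinged under the hood, sink under the press: 1 mm per 20-60 N near the hood, 1 mm per 5 N near the stop. Tips pressing 10-16 N carry it, and slip on it at the stop.
- plate: The same ceramic plate; origin at the centre of its underside, 8 mm below point plate_top.
- bolt (a joint): Travel of the steel shoot bolt in m: 0 drawn back (start), 0.035 fully shot (end stop). It slides toward bank -y at bank x = 0 with about 1.5 N of drag and stays where left. Bar 12 mm wide, z 101.5 to 111.5 mm; its tip goes from bank y = 64 to 29 mm through a gap in the left rail, 3 mm behind the home plate's far edge. The plate blocks it unless home to within 3 mm.
- knob (a point): Middle of the exposed height of the bolt's upright round steel knob, 10 mm across, 38 mm tall: its top is 18.5 mm above this point, its foot 19.5 mm below it. At bank x = 0, z = 131, y = 108 mm with the bolt drawn back, 73 mm when shot. Axes as the bank's.
- lug: Bystander: a copper grounding lug, 39 mm long, lying on the bank's left rear deck. Origin: centre of its underside.
- fuse_holder: Bystander: a green ceramic fuse holder, 60 x 26 x 24 mm, on the bank's right deck beside the hood. Origin: centre of its underside.
- spool: Bystander: a zinc-plated bolt spool, 60 mm across, 50 mm tall, on the bench to the right. Origin: centre of its underside.
- clamp: Bystander: a flat red plastic clamp, 110 x 48 x 12 mm, on the bench to the right. Origin: centre of its underside.
- wrench: Bystander: a steel wrench lying on the bench to the left. Origin: centre of its underside.
- grease: Bystander: a closed jar, 60 mm across, 60 mm tall, on the bench to the left. Origin: centre of its underside.
There are look-alikes about, which are no part of the job. Of the things shaped like the plate, the ceramic one is meant.

How it is judged:
By the outcome, as a careful person would: the job done as asked, in the order asked, and still so for the second after the job is handed in, with the robot touching nothing.
It also fails if it takes over 64 s, if anything falls off the work surface, if the arm or the gripper's body presses on something with over 40 N, if the wrist force passes 120 N, or if a joint passes its speed limit or range.

## Working session

There is one attempt and no reset: what is moved stays moved. The work goes in short steps, Python scripts to look and compute and a tool call to move; the robot and the scene stay as the last step left them, time stands still between calls to the robot, and variables do not carry over. Pictures are saved under pics/ and viewed, and the job is handed in when it is done.

Besides the shell and the picture viewer there is one more tool, called after "Emit:" as name([rows], argument=value, ...), one row to a line, values as JSON. step_arm: Moves the arm, as the interface text tells. Its arguments: {"type":"object","properties":{"moves":{"type":"array","items":{"type":"array"}}},"required":["moves"]}

```bash
mkdir -p pics; ls; cat > h.py <<'E'
import numpy as np, cv2
from rig import read_state, read_camera, manip, models
def proj(p,P):
    T=np.linalg.inv(p['T']); q=T[:3,:3]@np.array(P)+T[:3,3]
    return q[0]/q[2]*p['fx']+p['cx'], q[1]/q[2]*p['fy']+p['cy']
def back(p,u,v,z=None):
    d=np.array([(u-p['cx'])/p['fx'],(v-p['cy'])/p['fy'],1.0])
    R=p['T'][:3,:3];t=p['T'][:3,3]
    if z is None:
        a=p['z_map'][int(v)-1:int(v)+2,int(u)-1:int(u)+2]; return R@(d*np.median(a))+t
    r=R@d; return t+r*(z-t[2])/r[2]
def save(p,n,crop=None,s=1):
    im=p['color'][...,::-1].copy()
    if crop: x,y,w,h=crop; im=im[y:y+h,x:x+w]
    cv2.imwrite('pics/'+n,cv2.resize(im,None,fx=s,fy=s,interpolation=cv2.INTER_CUBIC))
E
python3 - <<'E'
from h import *
np.set_printoptions(precision=4,suppress=True)
print(read_state())
for c in ['top','side']:
    p=read_camera(c); save(p,c+'0.png'); print(c,p['T'],p['fx'],p['cx'])
    for l in ['bank','stop','hood','home','plate_top','knob','bolt','plate']:
        try:
            r=models.spot_point(p,l)
            for x in r[:3]: print(l,x['score'],x['uv'],back(p,*x['uv']))
        except Exception as e: print(l,e)
E
```

```text
pics
{'time_s': 0.0, 'joints': array([ 1.0525,  0.5921,  0.0483,  1.6099, -0.0333,  0.9427, -0.0337]), 'qvel': array([-0.0004,  0.0015,  0.0004, -0.001 ,  0.0016,  0.0008, -0.0002]), 'tau': array([  0.0003, -54.8688,   1.5469, -19.8125,   0.0094,   0.0088,
        -0.    ]), 'position': array([ 0.2984, -0.6598,  0.2301]), 'ee_rot': array([ 0.3837,  0.5949, -0.383 ,  0.5935]), 'ft_force': array([-0.2706,  0.1368, -0.0976]), 'moment': array([-0.0077, -0.0273, -0.0016]), 'width': 1.0025383258549008}
top [[-0.1376 -0.9701  0.1998  0.2973]
 [-0.9905  0.135  -0.0268  0.0288]
 [-0.001  -0.2016 -0.9795  1.2952]
 [ 0.      0.      0.      1.    ]] 556.7444532893473 316.1028834697349
bank 0.83 [320.7, 221.1] [ 0.5749 -0.0188  0.108 ]
bank 0.36 [135.9, 233.1] [0.6162 0.3985 0.0604]
stop 0.65 [321.8, 262.0] [ 0.4859 -0.0087  0.1012]
hood 0.91 [320.4, 198.4] [ 0.6231 -0.0248  0.1186]
home 0.69 [319.5, 235.6] [ 0.5499 -0.0128  0.0753]
plate_top 0.96 [420.6, 204.3] [ 0.6063 -0.265   0.0078]
plate_top 0.87 [195.0, 202.4] [0.6849 0.2684 0.0093]
plate_top 0.84 [323.0, 201.7] [ 0.6171 -0.0298  0.1103]

[... 516 characters left out ...]
0] [ 0.5644 -0.1261  0.0998]
bank 0.46 [335.6, 205.9] [0.6213 0.1059 0.1145]
stop 0.95 [294.6, 246.5] [ 0.4864 -0.0033  0.0996]
hood 0.83 [353.5, 235.1] [ 0.6204 -0.0253  0.1196]
home 0.94 [316.7, 246.3] [0.544  0.0117 0.076 ]
plate_top 0.9 [382.9, 342.5] [ 0.608  -0.2556  0.0069]
plate_top 0.76 [355.2, 241.9] [ 0.6171 -0.0462  0.1162]
plate_top 0.63 [336.5, 203.1] [0.6142 0.0801 0.1408]
knob 0.7 [338.3, 206.0] [0.6171 0.0748 0.1353]
bolt it knows: bank, clamp, fuse_holder, grease, home, hood, knob, lug, plate, plate_top, spool, stop, wrench
plate 0.77 [356.2, 246.6] [ 0.6136 -0.0622  0.1155]
plate 0.58 [383.0, 347.0] [ 0.6035 -0.2671  0.0068]
plate 0.54 [335.3, 204.5] [0.6232 0.1136 0.1133]
```

```bash
python3 - <<'E'
from h import *
p=read_camera('top'); save(p,'t1.png',(230,140,180,150),4.4)
p=read_camera('side'); save(p,'s1.png',(220,150,220,180),3.6)
E
```

```text
(no output)
```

View pics/t1.png

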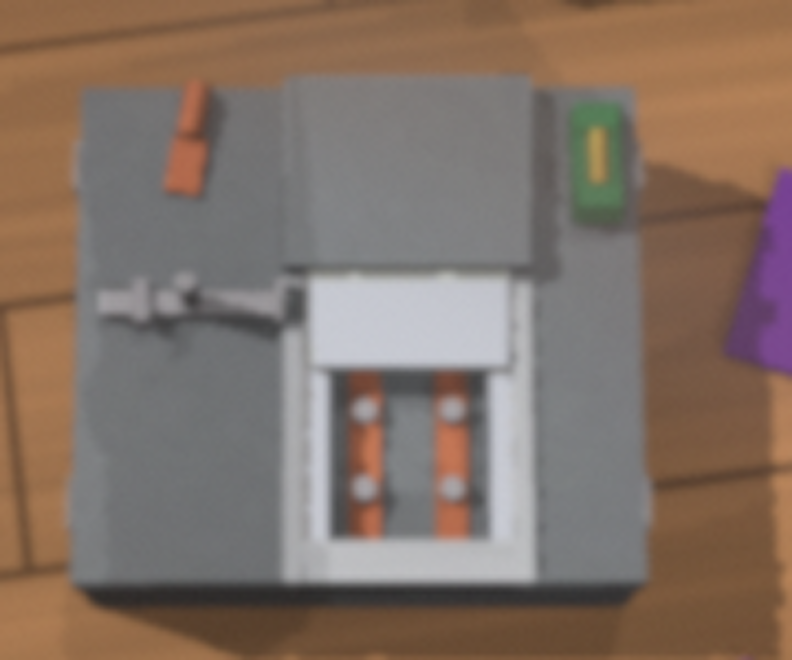

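View pics/s1.png

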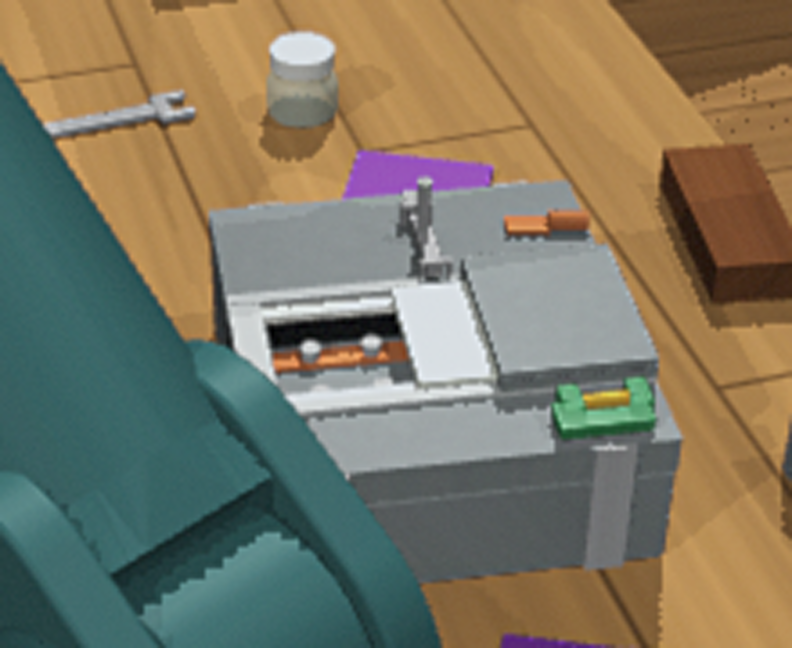

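View pics/top0.png

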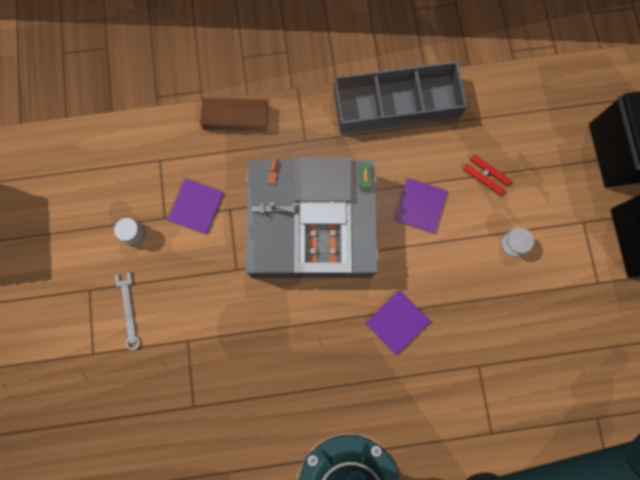

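View pics/side0.png

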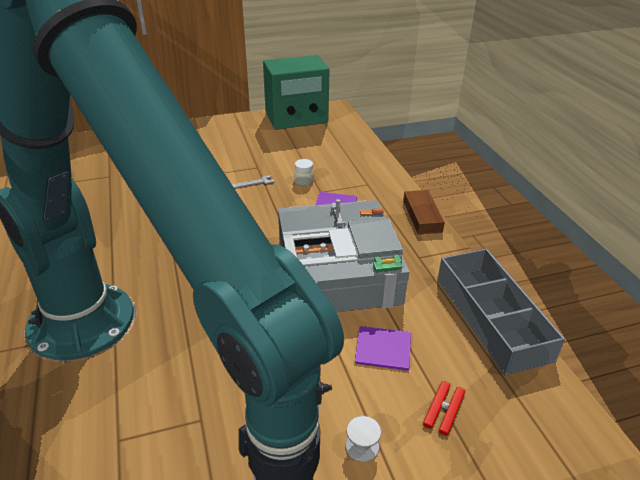

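The top view shows the bank with the white plate's exposed strip at px rows ~201–224 (cols 300–347), the knob at about (273,205), and the front stop around row 263. The purple plates are look-alikes. Next I'll fit the bank pose.

```bash
python3 - <<'E'
from h import *
np.set_printoptions(precision=4,suppress=True)
def cloud(p):
    v,u=np.mgrid[0:480,0:640]; Z=p['z_map']
    P=np.stack([(u-p['cx'])/p['fx']*Z,(v-p['cy'])/p['fy']*Z,Z],-1)
    return P@p['T'][:3,:3].T+p['T'][:3,3]
for c in ['top','side']:
    p=read_camera(c); W=cloud(p)
    ok=(p['z_map']>0)&(W[...,2]>.085)&(W[...,2]<.16)&(abs(W[...,0]-.6)<.22)&(abs(W[...,1])<.25)
    if c=='side': ok[:, :0]=0
    Q=W[ok]; 
    n,lab,st,_=cv2.connectedComponentsWithStats(ok.astype(np.uint8))
    k=1+np.argmax(st[1:,4]); Q=W[lab==k]
    r=cv2.minAreaRect(Q[:,:2].astype(np.float32)*1000); print(c,r)
    deck=Q[(Q[:,2]<.103)]; print('deck z',np.median(deck[:,2]))
    # yaw and origin from rect : center offset (-12,25)
    a=r[2]
    for yaw in np.deg2rad([a,a-90]):
        R=np.array([[np.cos(yaw),-np.sin(yaw)],[np.sin(yaw),np.cos(yaw)]])
        o=np.array(r[0])-R@np.array([-12,25]); print(np.rad2deg(yaw),o)
    for z0,z1,n in [(.115,.125,'hood'),(.128,.152,'knob')]:
        H=Q[(Q[:,2]>z0)&(Q[:,2]<z1)]; print(n,cv2.minAreaRect(H[:,:2].astype(np.float32)*1000),np.median(H,0))
E
```

```text
top ((594.6326904296875, -0.3921356201171875), (288.80029296875, 257.60919189453125), 82.17739868164062)
deck z 0.10009321371002988
82.17739868164062 [621.0333   8.0935]
-7.822601318359375 [603.1184 -26.7928]
hood ((657.2985229492188, -11.729217529296875), (260.0425109863281, 128.2253875732422), 82.30662536621094) [ 0.666  -0.0374  0.1196]
knob ((651.0602416992188, -30.059921264648438), (55.9778938293457, 234.51495361328125), 5.349910736083984) [0.6175 0.0784 0.1438]
side ((593.6376342773438, -0.978271484375), (296.50579833984375, 256.8285827636719), 82.47805786132812)
deck z 0.09956310608048075
82.47805786132812 [619.9934   7.6458]
-7.521942138671875 [602.2617 -27.334 ]
hood ((659.781005859375, -20.084060668945312), (251.657470703125, 123.71331024169922), 85.52448272705078) [ 0.6643 -0.0465  0.1189]
knob ((616.2688598632812, 78.96129608154297), (14.468432426452637, 7.737419605255127), 72.60050964355469) [0.6155 0.0769 0.1413]
```

```bash
cat >> h.py <<'E'
YAW=np.deg2rad(-7.7); O=np.array([.6028,-.027])
RB=np.array([[np.cos(YAW),-np.sin(YAW)],[np.sin(YAW),np.cos(YAW)]])
def b2w(x,y,z): 
    q=RB@np.array([x,y])/1000+O; return np.array([q[0],q[1],z/1000])
def w2b(P):
    q=RB.T@(np.array(P[:2])-O)*1000; return np.array([q[0],q[1],P[2]*1000])
def ov(p,n,pts,crop,s):
    x,y,w,h=crop; im=cv2.resize(p['color'][y:y+h,x:x+w,::-1],None,fx=s,fy=s,interpolation=cv2.INTER_CUBIC)
    for P in pts:
        u,v=proj(p,b2w(*P)); cv2.circle(im,(int((u+.5-x)*s),int((v+.5-y)*s)),3,(0,255,255),1)
    cv2.imwrite('pics/'+n,im)
E
python3 - <<'E'
from h import *
np.set_printoptions(precision=4,suppress=True)
pts=[(-140,-117,100),(-140,167,100),(116,-117,100),(116,167,100),(16,-62,119),(16,62,119),(16,0,119),(-119,0,103),(0,108,149.5),(0,133,116),(0,64,116),(-119,-40,103),(-119,40,103)]
pts+=[(x,0,108) for x in (-50,-40,-30,-25)]
p=read_camera('top'); ov(p,'t2.png',pts,(230,140,180,150),4.4)
# plate edge profile
for y in (-30,0,30):
    r=[]
    for x in range(-60,18,3):
        u,v=proj(p,b2w(x,y,108)); z=back(p,u,v)[2]; r.append((x,int(p['color'][int(round(v)),int(round(u))].mean()),int(z*1000)))
    print(y,r)
p=read_camera('side'); ov(p,'s2.png',pts,(220,150,220,180),3.6)
for y in (-30,0,30):
    r=[]
    for x in range(-60,18,3):
        u,v=proj(p,b2w(x,y,108)); z=back(p,u,v)[2]; r.append((x,int(p['color'][int(round(v)),int(round(u))].mean()),int(z*1000)))
    print(y,r)
from scipy.spatial.transform import Rotation as Ro
s=read_state(); print(Ro.from_quat(s['ee_rot']).as_matrix(), w2b(s['position']))
E
```

```text
-30 [(-60, 81, 78), (-57, 83, 78), (-54, 94, 77), (-51, 91, 76), (-48, 84, 76), (-45, 71, 76), (-42, 71, 77), (-39, 69, 74), (-36, 98, 80), (-33, 144, 107), (-30, 184, 108), (-27, 201, 107), (-24, 201, 106), (-21, 202, 106), (-18, 200, 108), (-15, 201, 108), (-12, 201, 107), (-9, 199, 107), (-6, 199, 108), (-3, 199, 108), (0, 199, 109), (3, 198, 109), (6, 197, 107), (9, 191, 107), (12, 173, 107), (15, 143, 107)]
0 [(-60, 130, 73), (-57, 128, 74), (-54, 119, 76), (-51, 115, 76), (-48, 105, 72), (-45, 80, 71), (-42, 79, 75), (-39, 78, 75), (-36, 102, 77), (-33, 145, 106), (-30, 184, 108), (-27, 202, 110), (-24, 202, 108), (-21, 202, 106), (-18, 202, 107), (-15, 201, 107), (-12, 201, 105), (-9, 202, 106), (-6, 201, 107), (-3, 202, 107), (0, 200, 108), (3, 200, 108), (6, 201, 108), (9, 193, 107), (12, 175, 107), (15, 145, 108)]
30 [(-60, 87, 76), (-57, 95, 75), (-54, 94, 76), (-51, 83, 76), (-48, 73, 75), (-45, 71, 74), (-42, 75, 75), (-39, 76, 74), (-36, 97, 76), (-33, 143, 105), (-30, 184, 108), (-27, 202, 108), (-24, 203, 108), (-21, 203, 108), (-18, 203, 108), (-15, 202, 108), (-12, 
[... 820 characters left out ...]
 107), (-12, 222, 108), (-9, 222, 107), (-6, 222, 107), (-3, 221, 106), (0, 222, 107), (3, 222, 106), (6, 222, 106), (9, 225, 106), (12, 229, 108), (15, 133, 107)]
30 [(-60, 227, 99), (-57, 213, 98), (-54, 210, 98), (-51, 197, 98), (-48, 196, 98), (-45, 181, 99), (-42, 179, 99), (-39, 165, 98), (-36, 134, 99), (-33, 222, 99), (-30, 226, 106), (-27, 222, 106), (-24, 221, 106), (-21, 222, 105), (-18, 222, 106), (-15, 222, 106), (-12, 222, 106), (-9, 222, 107), (-6, 221, 107), (-3, 222, 107), (0, 221, 108), (3, 222, 105), (6, 222, 105), (9, 223, 106), (12, 226, 106), (15, 157, 106)]
[[-0.      0.9111  0.4121]
 [-0.      0.4121 -0.9111]
 [-1.     -0.     -0.    ]] [-216.3753 -668.5861  231.3047]
```

View pics/t2.png

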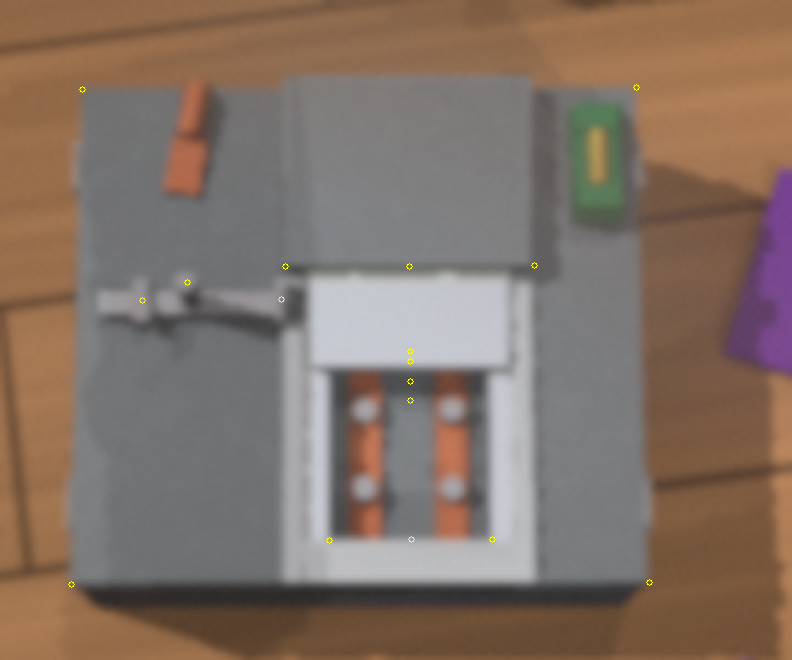

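View pics/s2.png

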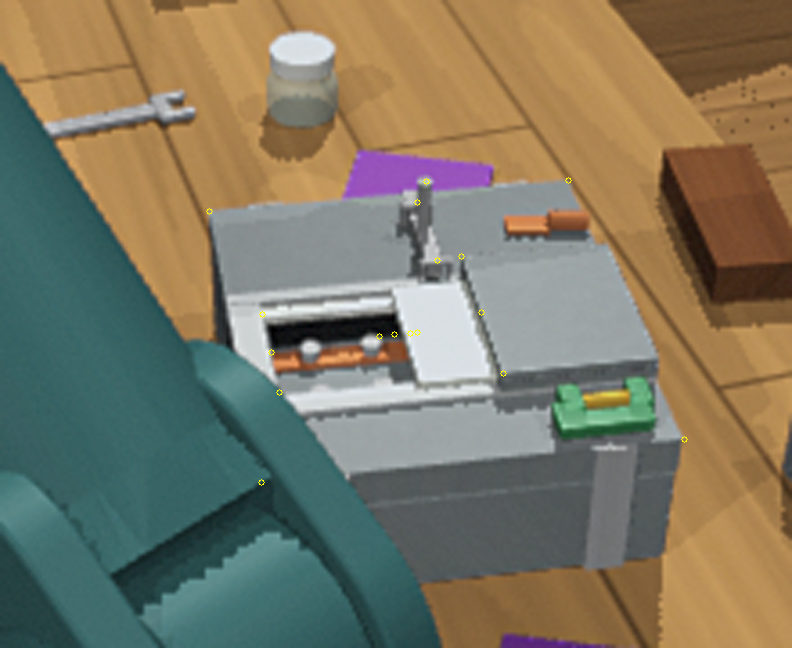

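The projected points land on the bank's features in both views, so the pose is good: yaw −7.7°, plate near edge at bank x ≈ −33, so 86 mm to travel. Next: align the tool, shut the gripper and approach.

Emit:
step_arm([
  [[0, 0, 0], [10.67, 0, 0], 1],
  [[0, 0, 0], [10.67, 0, 0], 1],
  [[0, 0, 0], [10.67, 0, 0], 1],
  [[0, 0, 0], [0, 0, 0], 1],
])

```text
time_s: 1.6
position: [0.2988, -0.6605, 0.2313]
ee_rot: [0.534, 0.464, -0.534, 0.464]
ft_force: [0.2, -0.2, 0.1]
width: 0.145
```

```bash
cat > st.py <<'E'
from h import *
from scipy.spatial.transform import Rotation as Ro
np.set_printoptions(precision=3,suppress=True)
s=read_state(); M=Ro.from_quat(s['ee_rot']).as_matrix(); b=w2b(s['position'])
f=s['ft_force']; fb=RB.T@f[:2]
print('t',s['time_s'],'bank',b,'F',fb,f[2],'w',s['width'])
Bm=np.eye(3);Bm[:2,:2]=RB
print('tool axes in bank (cols)\n',Bm.T@M)
E
python3 st.py
```

```text
t 1.6 bank [-216.329 -668.535  231.297] F [ 0.183 -0.205] 0.06879984970474995 w 0.14500250250371988
tool axes in bank (cols)
 [[ 0.     1.    -0.006]
 [ 0.    -0.006 -1.   ]
 [-1.     0.    -0.   ]]
```

Emit:
step_arm([
  [[0, 25, -50], [0, 0, 0], 1],
  [[0, 25, -55], [0, 0, 0], 1],
  [[0, 25, -55], [0, 0, 0], 1],
  [[0, 25, -55], [0, 0, 0], 1],
  [[0, 25, -55], [0, 0, 0], 1],
  [[0, 25, -55], [0, 0, 0], 1],
  [[0, 20, -55], [0, 0, 0], 1],
  [[0, 15, -55], [0, 0, 0], 1],
  [[0, 10, -55], [0, 0, 0], 1],
  [[0, 0, 0], [0, 0, 0], 1],
])

```text
time_s: 2.85
position: [0.5651, -0.1878, 0.231]
ee_rot: [0.526, 0.47, -0.525, 0.476]
ft_force: [-0.9, -0.2, -0.0]
width: -0.0
```

```bash
python3 st.py
```

```text
t 2.85 bank [ -15.804 -164.41   230.964] F [-0.919 -0.277] -0.015153236058318812 w -0.0002624607837547245
tool axes in bank (cols)
 [[ 0.007  1.     0.028]
 [-0.004  0.028 -1.   ]
 [-1.     0.007  0.004]]
```

Emit:
step_arm([
  [[0, 3, -55], [1.6, 0.2, -0.4], 1],
  [[0, 3, -55], [0, 0, 0], 1],
  [[25, 2, -54], [0, 0, 0], 1],
  [[40, 0, 0], [0, 0, 0], 1],
  [[0, 0, 0], [0, 0, 0], 1],
])

```text
time_s: 3.48
position: [0.5969, -0.0273, 0.1665]
ee_rot: [0.532, 0.465, -0.53, 0.47]
ft_force: [-0.4, -0.3, -0.8]
width: 0.001
```

```bash
python3 st.py; python3 - <<'E'
from h import *
p=read_camera('side'); save(p,'s3.png',(220,110,220,180),3.6)
E
```

```text
t 3.475 bank [ -5.779  -1.109 166.45 ] F [-0.364 -0.37 ] -0.7675625805477218 w 0.0011556198169147029
tool axes in bank (cols)
 [[ 0.007  1.     0.007]
 [-0.003  0.007 -1.   ]
 [-1.     0.007  0.003]]
```

View pics/s3.png

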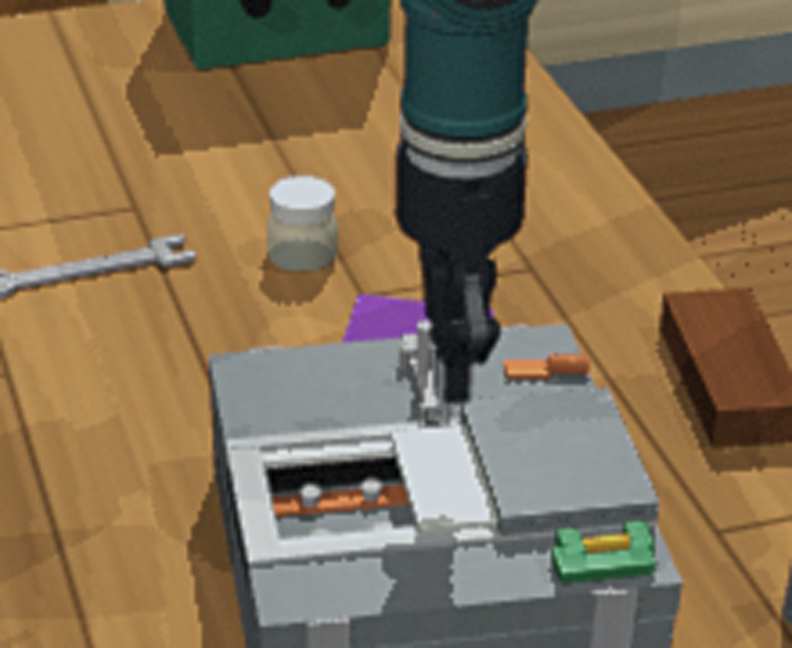

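Emit:
step_arm([
  [[25, -4, 0], [0, 0.2, -0.4], 1],
  [[23, 0, 0], [0, 0, 0], 1],
  [[3, 0, 0], [0, 0, 0], 1],
  [[2, 0, 0], [0, 0, 0], 1],
])

```text
time_s: 4.03
position: [0.6014, -0.0329, 0.1221]
ee_rot: [0.537, 0.461, -0.527, 0.47]
ft_force: [0.6, -0.8, -0.4]
width: 0.002
```

```bash
python3 st.py
```

```text
t 4.025 bank [ -0.639  -6.001 122.093] F [ 0.725 -0.669] -0.4120442710319806 w 0.001786844247955813
tool axes in bank (cols)
 [[ 0.019  1.     0.002]
 [ 0.002  0.002 -1.   ]
 [-1.     0.019 -0.002]]
```

Emit:
step_arm([
  [[0, 0, 0], [0, 0, 0], 1],
])

```text
time_s: 4.15
position: [0.6021, -0.0334, 0.1233]
ee_rot: [0.538, 0.461, -0.527, 0.471]
ft_force: [-0.1, 0.3, 0.6]
width: 0.0
```

```bash
python3 st.py
```

```text
t 4.15 bank [  0.168  -6.486 123.3  ] F [-0.159  0.264] 0.5633727445448679 w 0.000344041752311236
tool axes in bank (cols)
 [[ 0.021  1.     0.001]
 [ 0.002  0.001 -1.   ]
 [-1.     0.021 -0.002]]
```

Emit:
step_arm([
  [[0, -9, -5], [0, 0, -1.2], 1],
  [[0, 0, 0], [0, 0, 0], 1],
])

```text
time_s: 4.4
position: [0.594, -0.0269, 0.1246]
ee_rot: [0.533, 0.466, -0.531, 0.465]
ft_force: [-0.0, -0.9, 0.1]
width: 0.002
```

```bash
python3 st.py
```

```text
t 4.4 bank [ -8.709  -1.038 124.598] F [ 0.104 -0.866] 0.06698138251021628 w 0.002228856398003044
tool axes in bank (cols)
 [[ 0.001  1.     0.001]
 [ 0.003  0.001 -1.   ]
 [-1.     0.001 -0.003]]
```

Emit:
step_arm([
  [[8, 0, 0], [0, 0, 0], 1],
  [[5, 0, 0], [0, 0, 0], 1],
  [[0, 0, 0], [0, 0, 0], 1],
])

```text
time_s: 4.78
position: [0.594, -0.0264, 0.1107]
ee_rot: [0.533, 0.466, -0.531, 0.465]
ft_force: [-0.5, -0.8, 0.0]
width: 0.003
```

```bash
python3 st.py
```

```text
t 4.775 bank [ -8.819  -0.627 110.667] F [-0.418 -0.84 ] 0.02311969984895279 w 0.0026217978204330847
tool axes in bank (cols)
 [[ 0.     1.     0.002]
 [ 0.003  0.002 -1.   ]
 [-1.     0.    -0.003]]
```

Emit:
step_arm([
  [[1.5, 0, 0], [0, 0, 0], 1],
])

```text
time_s: 4.9
position: [0.5941, -0.0265, 0.109]
ee_rot: [0.533, 0.466, -0.531, 0.465]
ft_force: [0.4, -0.3, -0.0]
width: 0.003
```

Emit:
step_arm([
  [[1, 0, 0], [0, 0, 0], 1],
])

```text
time_s: 5.03
position: [0.5939, -0.0265, 0.1081]
ee_rot: [0.533, 0.466, -0.531, 0.465]
ft_force: [-2.6, 0.0, 7.5]
width: -0.005
```

Emit:
step_arm([
  [[0.6, 0, 0], [0, 0, 0], 1],
])

```text
time_s: 5.15
position: [0.5939, -0.0265, 0.1081]
ee_rot: [0.533, 0.467, -0.531, 0.465]
ft_force: [-1.7, -0.0, 7.0]
width: 0.002
```

Emit:
step_arm([
  [[1, 0, 0], [0, 0, 0], 1],
])

```text
time_s: 5.28
position: [0.5939, -0.0265, 0.1081]
ee_rot: [0.533, 0.467, -0.531, 0.465]
ft_force: [-2.3, 0.0, 8.5]
width: 0.002
```

Emit:
step_arm([
  [[1, 0, 0], [0, 0, 0], 1],
])

```text
time_s: 5.4
position: [0.5939, -0.0265, 0.1081]
ee_rot: [0.533, 0.467, -0.531, 0.465]
ft_force: [-1.7, -0.0, 8.3]
width: 0.005
```

Emit:
step_arm([
  [[1.8, 0, 0], [0, 0, 0], 1],
])

```text
time_s: 5.52
position: [0.5939, -0.0265, 0.1079]
ee_rot: [0.533, 0.467, -0.531, 0.465]
ft_force: [-3.5, 0.3, 15.0]
width: -0.001
```

Emit:
step_arm([
  [[2, -3, 0], [0, 0, 0], 1],
])

```text
time_s: 5.65
position: [0.5938, -0.0265, 0.108]
ee_rot: [0.535, 0.465, -0.53, 0.466]
ft_force: [3.0, -0.7, 8.4]
width: 0.001
```

Emit:
step_arm([
  [[2.2, -5, 0], [0, 0, 0], 1],
])

```text
time_s: 5.78
position: [0.5937, -0.0265, 0.1081]
ee_rot: [0.537, 0.462, -0.527, 0.469]
ft_force: [4.9, -0.5, 4.3]
width: -0.0
```

Emit:
step_arm([
  [[2.2, -5, 0], [0, 0, 0], 1],
])

```text
time_s: 5.9
position: [0.5937, -0.0265, 0.1082]
ee_rot: [0.54, 0.459, -0.525, 0.471]
ft_force: [2.8, -1.0, 6.0]
width: -0.002
```

```bash
python3 st.py
```

```text
t 5.9 bank [ -9.111  -0.733 108.197] F [ 2.875 -0.639] 5.966008756253393 w -0.0024983802300022743
tool axes in bank (cols)
 [[ 0.027  1.     0.   ]
 [ 0.006 -0.    -1.   ]
 [-1.     0.027 -0.006]]
```

Emit:
step_arm([
  [[2, -5, 0], [0, 0, -1.5], 1],
])

```text
time_s: 6.02
position: [0.5929, -0.0264, 0.1081]
ee_rot: [0.536, 0.464, -0.529, 0.466]
ft_force: [3.7, -0.5, 5.0]
width: 0.002
```

Emit:
step_arm([
  [[2, -5, 0], [0, 0, -1.5], 1],
])

```text
time_s: 6.15
position: [0.5927, -0.0263, 0.1081]
ee_rot: [0.533, 0.469, -0.532, 0.462]
ft_force: [5.2, -0.8, 5.8]
width: -0.0
```

```bash
python3 st.py
```

```text
t 6.15 bank [-10.092  -0.627 108.088] F [ 5.256 -0.08 ] 5.803548071498353 w -0.00018670111495602197
tool axes in bank (cols)
 [[-0.008  1.    -0.   ]
 [ 0.007 -0.    -1.   ]
 [-1.    -0.008 -0.007]]
```

Emit:
step_arm([
  [[3, -4, 0], [0, 0, -0.4], 1],
])

```text
time_s: 6.28
position: [0.5928, -0.0263, 0.1078]
ee_rot: [0.533, 0.469, -0.532, 0.461]
ft_force: [-0.5, 0.5, 18.7]
width: -0.0
```

Emit:
step_arm([
  [[3.5, -5, 0], [0, 0, -0.6], 1],
])

```text
time_s: 6.4
position: [0.5927, -0.0263, 0.1077]
ee_rot: [0.533, 0.469, -0.532, 0.461]
ft_force: [1.9, -1.8, 19.7]
width: 0.002
```

```bash
python3 st.py
```

```text
t 6.4 bank [-10.086  -0.654 107.727] F [ 2.129 -1.488] 19.716540193901448 w 0.001656812859960238
tool axes in bank (cols)
 [[-0.008  1.    -0.001]
 [ 0.009 -0.001 -1.   ]
 [-1.    -0.008 -0.009]]
```

Emit:
step_arm([
  [[2.2, -8, 0], [0, 0, 0], 1],
])

```text
time_s: 6.52
position: [0.5901, -0.0259, 0.1081]
ee_rot: [0.536, 0.466, -0.53, 0.463]
ft_force: [4.0, -0.6, 4.7]
width: -0.002
```

Emit:
step_arm([
  [[2.2, -8, 0], [0, 0, 0], 1],
])

```text
time_s: 6.65
position: [0.5873, -0.0253, 0.1081]
ee_rot: [0.539, 0.464, -0.527, 0.466]
ft_force: [4.4, -1.2, 6.6]
width: 0.0
```

```bash
python3 st.py
```

```text
t 6.65 bank [-15.584  -0.419 108.117] F [ 4.553 -0.573] 6.588842352291368 w 0.00011542474587564448
tool axes in bank (cols)
 [[ 0.013  1.    -0.002]
 [ 0.01  -0.002 -1.   ]
 [-1.     0.013 -0.01 ]]
```

```bash
cat > edge.py <<'E'
from h import *
# plate near edge along bank x at several y, from both cameras (intensity step, subpixel), excluding finger
for c in ['top','side']:
    p=read_camera(c); g=p['color'].mean(2).astype(np.float32)
    out=[]
    for y in (-36,-30,-24,24,30,36):
        xs=np.arange(-118,10,.5); uv=np.array([proj(p,b2w(x,y,108)) for x in xs],np.float32)
        L=cv2.remap(g,uv[:,0].reshape(1,-1),uv[:,1].reshape(1,-1),cv2.INTER_LINEAR)[0]
        Z=cv2.remap(p['z_map'],uv[:,0].reshape(1,-1),uv[:,1].reshape(1,-1),cv2.INTER_NEAREST)[0]
        zz=np.array([ (p['T'][:3,:3]@(np.array([(u-p['cx'])/p['fx'],(v-p['cy'])/p['fy'],1])*d)+p['T'][:3,3])[2] for (u,v),d in zip(uv,Z)])
        k=np.where((zz>.1035)&(zz<.113)&(L>140))[0]
        out.append((y,xs[k[0]] if len(k) else None, len(k)*.5))
    print(c,out)
    save(p,__import__('sys').argv[1]+c+'.png',(230,140,180,150) if c=='top' else (220,150,220,180),3.6)
E
python3 edge.py e1
```

```text
top [(-36, None, 0.0), (-30, None, 0.0), (-24, None, 0.0), (24, None, 0.0), (30, None, 0.0), (36, None, 0.0)]
side [(-36, np.float64(-33.0), 43.0), (-30, np.float64(-30.5), 40.5), (-24, np.float64(-27.0), 35.0), (24, np.float64(-34.0), 16.0), (30, np.float64(-33.5), 12.0), (36, np.float64(-34.5), 11.5)]
```

View pics/e1side.png

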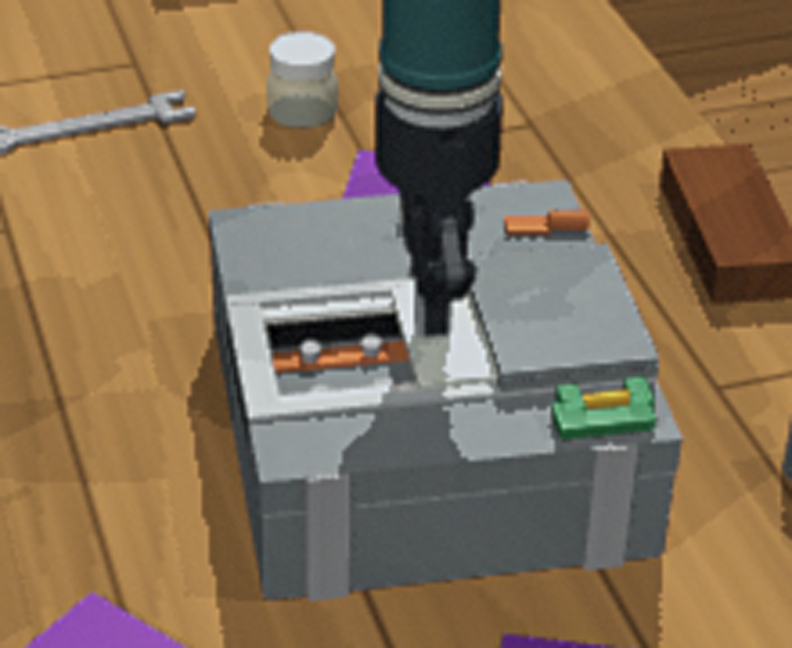

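View pics/e1top.png

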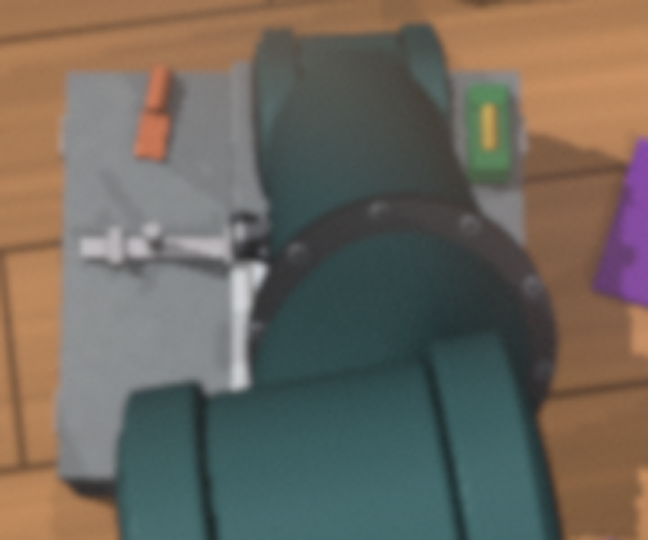

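Emit:
step_arm([
  [[-4, 0, 0], [0, 0, -0.7], 1],
  [[0, 9, 0], [0, -0.5, 0], 1],
  [[0, 3, 0], [0, 0, 0], 1],
  [[0, 0, 0], [0, 0, 0], 1],
])

```text
time_s: 7.25
position: [0.5968, -0.0267, 0.1109]
ee_rot: [-0.531, -0.467, 0.535, -0.463]
ft_force: [0.1, 0.6, 0.4]
width: -0.001
```

```bash
python3 st.py
```

```text
t 7.25 bank [ -6.024  -0.505 110.881] F [-0.001  0.579] 0.3688635457219306 w -0.001170763930146655
tool axes in bank (cols)
 [[-0.007  1.    -0.002]
 [ 0.    -0.002 -1.   ]
 [-1.    -0.007 -0.   ]]
```

Emit:
step_arm([
  [[2.5, 1, 0], [0, 0, 0.2], 1],
  [[1, 0, 0], [0, 0, 0], 1],
])

```text
time_s: 7.5
position: [0.5974, -0.0268, 0.1079]
ee_rot: [-0.532, -0.466, 0.534, -0.463]
ft_force: [-2.7, 0.6, 14.7]
width: -0.0
```

Emit:
step_arm([
  [[1.5, -1, 0], [0, 0, 0], 1],
])

```text
time_s: 7.62
position: [0.5973, -0.0267, 0.108]
ee_rot: [-0.533, -0.466, 0.533, -0.464]
ft_force: [-1.8, -0.2, 12.2]
width: -0.001
```

Emit:
step_arm([
  [[2.3, -4, 0], [0, 0, 0], 1],
])

```text
time_s: 7.75
position: [0.5972, -0.0267, 0.108]
ee_rot: [0.535, 0.463, -0.531, 0.466]
ft_force: [3.6, -1.2, 10.4]
width: 0.001
```

```bash
python3 st.py
```

```text
t 7.75 bank [ -5.549  -0.486 107.993] F [ 3.727 -0.698] 10.435452612788183 w 0.0010506460822527317
tool axes in bank (cols)
 [[ 0.006  1.    -0.003]
 [ 0.002 -0.003 -1.   ]
 [-1.     0.006 -0.002]]
```

Emit:
step_arm([
  [[2.7, -6, 0], [0, 0, -0.5], 1],
])

```text
time_s: 7.88
position: [0.5972, -0.0267, 0.108]
ee_rot: [0.536, 0.462, -0.53, 0.466]
ft_force: [4.9, -0.4, 9.2]
width: 0.002
```

Emit:
step_arm([
  [[2.7, -6, 0], [0, 0, -0.5], 1],
])

```text
time_s: 8.0
position: [0.5972, -0.0267, 0.108]
ee_rot: [0.538, 0.461, -0.529, 0.467]
ft_force: [4.6, -0.5, 8.2]
width: -0.001
```

```bash
python3 st.py
```

```text
t 8.0 bank [ -5.552  -0.468 108.028] F [4.614 0.114] 8.229535275821384 w -0.000841507265438755
tool axes in bank (cols)
 [[ 0.014  1.    -0.004]
 [ 0.003 -0.004 -1.   ]
 [-1.     0.014 -0.004]]
```

Emit:
step_arm([
  [[3.2, -7, 0], [0, 0, -1], 1],
])

```text
time_s: 8.12
position: [0.5972, -0.0267, 0.1079]
ee_rot: [0.537, 0.462, -0.53, 0.466]
ft_force: [4.1, -1.7, 12.3]
width: 0.003
```

Emit:
step_arm([
  [[3.2, -8, 0], [0, 0, -1], 1],
])

```text
time_s: 8.25
position: [0.5972, -0.0267, 0.108]
ee_rot: [0.537, 0.462, -0.53, 0.465]
ft_force: [6.6, -1.9, 8.8]
width: -0.001
```

```bash
python3 st.py
```

```text
t 8.25 bank [ -5.615  -0.474 108.027] F [ 6.743 -0.976] 8.765142178874799 w -0.0011184678891633384
tool axes in bank (cols)
 [[ 0.01   1.    -0.005]
 [ 0.005 -0.005 -1.   ]
 [-1.     0.01  -0.006]]
```

Emit:
step_arm([
  [[3.8, -9, 0], [0, 0, -1], 1],
])

```text
time_s: 8.38
position: [0.5972, -0.0267, 0.1079]
ee_rot: [0.538, 0.462, -0.529, 0.465]
ft_force: [7.2, -2.5, 12.9]
width: -0.002
```

Emit:
step_arm([
  [[4, -11, 0], [0, 0, -1], 1],
])

```text
time_s: 8.5
position: [0.5963, -0.0265, 0.1079]
ee_rot: [0.54, 0.461, -0.528, 0.466]
ft_force: [7.3, -1.5, 12.6]
width: 0.002
```

```bash
python3 st.py
```

```text
t 8.5 bank [ -6.555  -0.364 107.921] F [ 7.445 -0.509] 12.570151617853007 w 0.0015973848232694288
tool axes in bank (cols)
 [[ 0.015  1.    -0.006]
 [ 0.008 -0.007 -1.   ]
 [-1.     0.015 -0.008]]
```

Emit:
step_arm([
  [[4, -11, 0], [0, -0.2, -1.2], 1],
])

```text
time_s: 8.62
position: [0.5952, -0.0263, 0.1079]
ee_rot: [0.539, 0.461, -0.529, 0.466]
ft_force: [7.8, -1.8, 11.6]
width: 0.0
```

Emit:
step_arm([
  [[4, -11, 0], [0, -0.2, -1.2], 1],
])

```text
time_s: 8.75
position: [0.5942, -0.026, 0.1079]
ee_rot: [0.539, 0.46, -0.53, 0.466]
ft_force: [8.1, -1.3, 11.1]
width: -0.0
```

```bash
python3 st.py; python3 edge.py e2
```

```text
t 8.75 bank [ -8.66   -0.186 107.912] F [ 8.239 -0.208] 11.117735378288312 w -0.00030014450487257915
tool axes in bank (cols)
 [[ 0.014  1.    -0.008]
 [ 0.004 -0.008 -1.   ]
 [-1.     0.014 -0.004]]
top [(-36, None, 0.0), (-30, None, 0.0), (-24, None, 0.0), (24, None, 0.0), (30, None, 0.0), (36, None, 0.0)]
side [(-36, np.float64(-28.0), 38.0), (-30, np.float64(-22.5), 32.5), (-24, np.float64(-19.0), 29.0), (24, np.float64(-37.0), 21.5), (30, np.float64(-36.0), 21.5), (36, np.float64(-82.0), 26.0)]
```

The plate now travels with the tips, about 3 mm each. Continuing.

Emit:
step_arm([
  [[4.3, -12, 0], [0, 0, -1.2], 1],
])

```text
time_s: 8.98
position: [0.5928, -0.0257, 0.1078]
ee_rot: [0.539, 0.46, -0.53, 0.466]
ft_force: [8.6, -2.2, 12.5]
width: 0.003
```

Emit:
step_arm([
  [[4.5, -13, 0], [0, 0, -1.2], 1],
])

```text
time_s: 9.1
position: [0.5912, -0.0253, 0.1078]
ee_rot: [0.541, 0.46, -0.529, 0.466]
ft_force: [7.4, -0.7, 14.4]
width: -0.004
```

Emit:
step_arm([
  [[4.5, -13, 0], [0, 0, -1.2], 1],
])

```text
time_s: 9.22
position: [0.5896, -0.0249, 0.1078]
ee_rot: [0.542, 0.459, -0.528, 0.466]
ft_force: [9.7, -1.5, 14.3]
width: 0.004
```

```bash
python3 st.py
```

```text
t 9.225 bank [-13.361   0.342 107.808] F [ 9.772 -0.163] 14.344696725914106 w 0.003827497442633614
tool axes in bank (cols)
 [[ 0.02   1.    -0.011]
 [ 0.009 -0.011 -1.   ]
 [-1.     0.02  -0.009]]
```

Emit:
step_arm([
  [[4.4, -14, 0.5], [-0.3, -0.3, -1.7], 1],
])

```text
time_s: 9.35
position: [0.5868, -0.0245, 0.1078]
ee_rot: [0.539, 0.461, -0.529, 0.466]
ft_force: [8.2, -1.8, 12.9]
width: -0.0
```

Emit:
step_arm([
  [[4.4, -15, 0.5], [-0.3, -0.2, -1.7], 1],
])

```text
time_s: 9.48
position: [0.5831, -0.0239, 0.1077]
ee_rot: [0.536, 0.464, -0.53, 0.466]
ft_force: [8.4, -1.6, 13.3]
width: 0.001
```

Emit:
step_arm([
  [[4.4, -15, 0.5], [-0.2, -0.2, -1.6], 1],
])

```text
time_s: 9.6
position: [0.5792, -0.0233, 0.1077]
ee_rot: [0.533, 0.466, -0.531, 0.465]
ft_force: [8.5, -1.3, 13.6]
width: 0.003
```

```bash
python3 st.py
```

```text
t 9.6 bank [-23.844   0.487 107.701] F [ 8.569 -0.19 ] 13.637243079363596 w 0.0029436832936797996
tool axes in bank (cols)
 [[ 0.002  1.     0.001]
 [ 0.002  0.001 -1.   ]
 [-1.     0.002 -0.002]]
```

Emit:
step_arm([
  [[4.3, -14, 0], [0, 0, -1.2], 1],
])

```text
time_s: 9.72
position: [0.5761, -0.0226, 0.1077]
ee_rot: [0.534, 0.465, -0.531, 0.465]
ft_force: [7.8, -1.6, 11.9]
width: 0.003
```

Emit:
step_arm([
  [[4.3, -14, 0], [0, 0, -1.2], 1],
])

```text
time_s: 9.85
position: [0.573, -0.0219, 0.1076]
ee_rot: [0.535, 0.465, -0.53, 0.465]
ft_force: [7.7, -1.7, 13.2]
width: 0.002
```

```bash
python3 st.py; python3 edge.py e3
```

```text
t 9.85 bank [-30.243   1.065 107.596] F [ 7.884 -0.681] 13.188063092223382 w 0.0017847669203043394
tool axes in bank (cols)
 [[ 0.005  1.    -0.001]
 [ 0.006 -0.001 -1.   ]
 [-1.     0.005 -0.006]]
top [(-36, None, 0.0), (-30, None, 0.0), (-24, None, 0.0), (24, None, 0.0), (30, None, 0.0), (36, None, 0.0)]
side [(-36, np.float64(-50.5), 60.5), (-30, np.float64(-47.0), 57.0), (-24, np.float64(-58.5), 53.5), (24, np.float64(-58.0), 44.0), (30, np.float64(-59.5), 39.5), (36, np.float64(-60.5), 37.5)]
```

View pics/e3side.png

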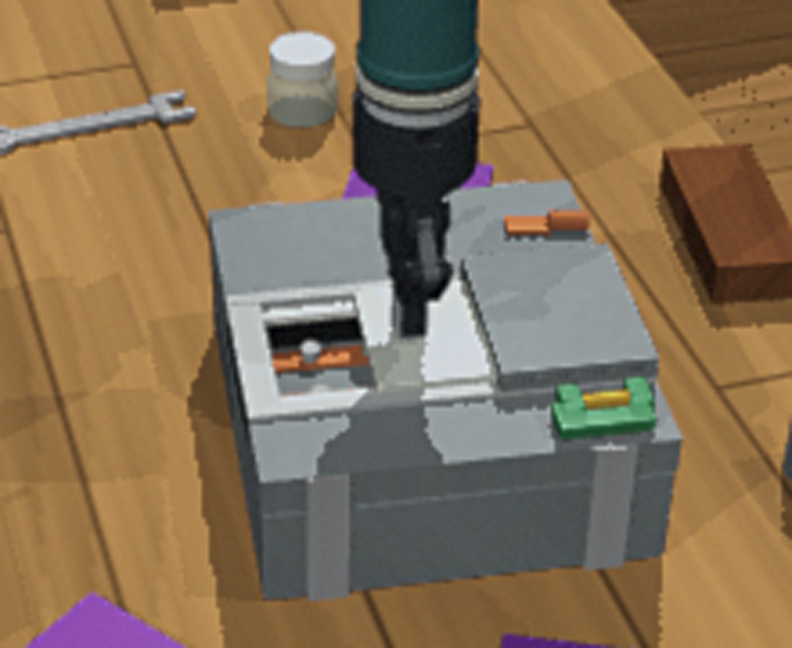

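The plate edge is now at bank x ≈ −59 and travels with the tip, about 60 mm left.

Emit:
step_arm([
  [[4.3, -15, 1], [0, -0.2, -1.4], 1],
  [[4.3, -15, 1], [0, -0.1, -1.3], 1],
])

```text
time_s: 10.2
position: [0.5645, -0.0211, 0.1074]
ee_rot: [0.535, 0.465, -0.531, 0.464]
ft_force: [8.1, -1.4, 12.9]
width: -0.002
```

Emit:
step_arm([
  [[4.3, -15, 1], [0, -0.1, -1.3], 1],
  [[4.3, -15, 1], [0, -0.1, -1.2], 1],
])

```text
time_s: 10.45
position: [0.5568, -0.0202, 0.1072]
ee_rot: [0.536, 0.465, -0.53, 0.464]
ft_force: [8.6, -0.9, 14.1]
width: 0.003
```

```bash
python3 st.py
```

```text
t 10.45 bank [-46.45    0.548 107.206] F [8.646 0.256] 14.05878998812809 w 0.002817888697642036
tool axes in bank (cols)
 [[ 0.005  1.    -0.003]
 [ 0.007 -0.003 -1.   ]
 [-1.     0.005 -0.007]]
```

Emit:
step_arm([
  [[4.1, -15, 1], [-0.1, -0.2, -1.3], 1],
  [[4.1, -15, 1], [0, -0.2, -1.3], 1],
])

```text
time_s: 10.7
position: [0.5487, -0.0194, 0.107]
ee_rot: [0.535, 0.464, -0.531, 0.465]
ft_force: [8.4, -0.9, 13.1]
width: -0.003
```

Emit:
step_arm([
  [[4.1, -15, 1], [-0.1, -0.1, -1.3], 1],
  [[4.1, -15, 1], [0, -0.1, -1.2], 1],
])

```text
time_s: 10.95
position: [0.5409, -0.0184, 0.1067]
ee_rot: [0.536, 0.464, -0.53, 0.465]
ft_force: [7.6, -0.3, 12.9]
width: 0.0
```

```bash
python3 st.py;  python3 edge.py e4
```

```text
t 10.95 bank [-62.525   0.217 106.729] F [7.586 0.761] 12.900703891968838 w 0.0003324615158680083
tool axes in bank (cols)
 [[ 0.007  1.    -0.002]
 [ 0.006 -0.002 -1.   ]
 [-1.     0.007 -0.006]]
top [(-36, None, 0.0), (-30, None, 0.0), (-24, None, 0.0), (24, None, 0.0), (30, None, 0.0), (36, None, 0.0)]
side [(-36, np.float64(-80.0), 87.5), (-30, np.float64(-76.5), 82.0), (-24, np.float64(-73.0), 81.5), (24, np.float64(-90.5), 77.0), (30, np.float64(-92.0), 70.5), (36, np.float64(-91.0), 65.0)]
```

Emit:
step_arm([
  [[4.1, -15, 0], [-0.1, -0.2, -1.4], 1],
  [[4.1, -15, 0], [0, -0.2, -1.3], 1],
])

```text
time_s: 11.3
position: [0.5331, -0.0164, 0.1064]
ee_rot: [0.535, 0.464, -0.531, 0.465]
ft_force: [9.0, -1.6, 13.1]
width: 0.0
```

Emit:
step_arm([
  [[4, -14, 0], [-0.1, -0.1, -1.3], 1],
  [[4, -14, 0], [0, -0.1, -1.2], 1],
])

```text
time_s: 11.55
position: [0.5283, -0.0152, 0.1063]
ee_rot: [0.536, 0.463, -0.53, 0.466]
ft_force: [8.7, -2.5, 13.0]
width: 0.002
```

```bash
python3 st.py;  python3 edge.py e5
```

```text
t 11.55 bank [-75.377   1.762 106.307] F [ 8.959 -1.357] 13.021474694457758 w 0.0016185458016895848
tool axes in bank (cols)
 [[ 0.009  1.    -0.003]
 [ 0.003 -0.003 -1.   ]
 [-1.     0.009 -0.003]]
top [(-36, None, 0.0), (-30, None, 0.0), (-24, None, 0.0), (24, None, 0.0), (30, None, 0.0), (36, None, 0.0)]
side [(-36, np.float64(-95.5), 98.0), (-30, np.float64(-102.0), 97.5), (-24, np.float64(-86.5), 87.5), (24, np.float64(-102.5), 87.0), (30, np.float64(-101.5), 74.5), (36, np.float64(-100.5), 69.5)]
```

Emit:
step_arm([
  [[4.1, -15, 1.5], [-0.1, -0.1, -1.6], 1],
  [[4.1, -15, 1.5], [0, -0.1, -1.5], 1],
])

```text
time_s: 11.9
position: [0.5214, -0.0149, 0.1059]
ee_rot: [0.535, 0.465, -0.531, 0.464]
ft_force: [8.2, -1.5, 15.0]
width: 0.0
```

Emit:
step_arm([
  [[4.2, -15, 1.5], [-0.1, 0, -1.6], 1],
])

```text
time_s: 12.02
position: [0.5183, -0.0147, 0.1057]
ee_rot: [0.535, 0.467, -0.531, 0.462]
ft_force: [8.6, -0.5, 15.0]
width: 0.001
```

Emit:
step_arm([
  [[4.2, -15, 1], [0, 0, -1.5], 1],
])

```text
time_s: 12.15
position: [0.5155, -0.0142, 0.1056]
ee_rot: [0.535, 0.468, -0.531, 0.461]
ft_force: [8.9, -1.6, 15.1]
width: -0.001
```

```bash
python3 st.py;  python3 edge.py e6
```

```text
t 12.15 bank [-88.186   0.946 105.566] F [ 9.033 -0.381] 15.056010217035075 w -0.0011863759559228035
tool axes in bank (cols)
 [[-0.003  1.    -0.002]
 [ 0.011 -0.002 -1.   ]
 [-1.    -0.003 -0.011]]
top [(-36, None, 0.0), (-30, None, 0.0), (-24, None, 0.0), (24, None, 0.0), (30, None, 0.0), (36, None, 0.0)]
side [(-36, np.float64(-105.0), 91.5), (-30, np.float64(-99.5), 85.5), (-24, np.float64(-97.5), 84.0), (24, np.float64(-112.0), 80.5), (30, np.float64(-113.0), 65.5), (36, np.float64(-110.0), 66.5)]
```

Emit:
step_arm([
  [[3.9, -13, 0.5], [0, -0.3, -1], 1],
])

```text
time_s: 12.38
position: [0.5139, -0.0139, 0.1056]
ee_rot: [0.536, 0.466, -0.53, 0.463]
ft_force: [8.1, -1.7, 14.9]
width: 0.001
```

Emit:
step_arm([
  [[3.9, -13, 0.5], [0, -0.2, -1], 1],
])

```text
time_s: 12.5
position: [0.5125, -0.0134, 0.1055]
ee_rot: [0.537, 0.464, -0.529, 0.465]
ft_force: [8.5, -1.2, 13.9]
width: -0.005
```

```bash
python3 st.py
```

```text
t 12.5 bank [-91.314   1.332 105.531] F [ 8.57  -0.063] 13.940994037158028 w -0.004578944345439135
tool axes in bank (cols)
 [[ 0.009  1.    -0.004]
 [ 0.007 -0.004 -1.   ]
 [-1.     0.009 -0.007]]
```

Emit:
step_arm([
  [[3.9, -14, 0.5], [0, -0.2, -1.5], 1],
])

```text
time_s: 12.62
position: [0.5104, -0.013, 0.1054]
ee_rot: [0.537, 0.464, -0.53, 0.464]
ft_force: [9.5, -2.0, 14.9]
width: -0.002
```

Emit:
step_arm([
  [[3.9, -14, 0.5], [0, -0.2, -1.4], 1],
])

```text
time_s: 12.75
position: [0.509, -0.0126, 0.1054]
ee_rot: [0.537, 0.463, -0.531, 0.464]
ft_force: [10.4, -2.3, 13.7]
width: 0.003
```

```bash
python3 st.py; python3 edge.py e7
```

```text
t 12.75 bank [-94.896   1.719 105.35 ] F [10.619 -0.909] 13.749699562165063 w 0.0029699835159932393
tool axes in bank (cols)
 [[ 0.008  1.    -0.006]
 [ 0.005 -0.006 -1.   ]
 [-1.     0.008 -0.005]]
top [(-36, None, 0.0), (-30, None, 0.0), (-24, None, 0.0), (24, None, 0.0), (30, None, 0.0), (36, None, 0.0)]
side [(-36, np.float64(-112.5), 91.5), (-30, np.float64(-107.5), 88.5), (-24, np.float64(-104.5), 88.0), (24, np.float64(-116.0), 81.5), (30, np.float64(-117.5), 70.5), (36, np.float64(-118.0), 77.0)]
```

View pics/e7side.png

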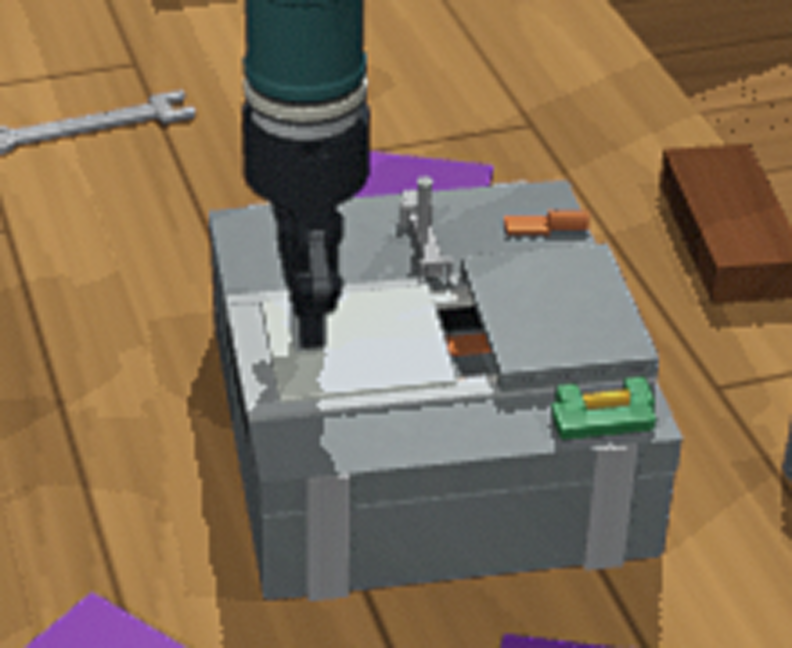

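Emit:
step_arm([
  [[3.9, -14, 1], [-0.2, -0.2, -1.3], 1],
])

```text
time_s: 12.98
position: [0.5074, -0.0124, 0.1053]
ee_rot: [0.537, 0.463, -0.53, 0.466]
ft_force: [9.9, -1.4, 14.1]
width: 0.0
```

Emit:
step_arm([
  [[3.8, -14, 1], [-0.1, -0.2, -1.2], 1],
])

```text
time_s: 13.1
position: [0.5058, -0.0122, 0.1053]
ee_rot: [0.538, 0.462, -0.529, 0.467]
ft_force: [9.0, -1.4, 13.2]
width: -0.002
```

```bash
python3 st.py; cat > far.py <<'E'
from h import *
p=read_camera('side'); g=p['color'].mean(2)
for z in (105,108):
  for y in (-30,-15,0,15,30):
    xs=np.arange(-30,14,.25); uv=np.array([proj(p,b2w(x,y,z)) for x in xs],np.float32)
    L=cv2.remap(g.astype(np.float32),uv[:,0].reshape(1,-1),uv[:,1].reshape(1,-1),cv2.INTER_LINEAR)[0]
    k=np.argmax(L[:-1]-L[1:]); 
    i=np.where(L>150)[0]; j=np.where((L[:-1]>150)&(L[1:]<=150))[0]
    print(z,y,'falls at',xs[j])
E
python3 far.py
```

```text
t 13.1 bank [-98.075   1.724 105.305] F [ 9.108 -0.222] 13.202603561096108 w -0.0021484949894321056
tool axes in bank (cols)
 [[ 0.014  1.    -0.003]
 [ 0.004 -0.003 -1.   ]
 [-1.     0.014 -0.004]]
105 -30 falls at [-9.25]
105 -15 falls at [-7.75]
105 0 falls at [-8.5]
105 15 falls at [-8.5]
105 30 falls at [-7.]
108 -30 falls at [-10.]
108 -15 falls at [-9.25]
108 0 falls at [-9.5]
108 15 falls at [-9.75]
108 30 falls at [7.]
```

Now the tip slips while the far edge stays put at x ≈ −9, which is the home position. Lifting and checking with the top view.

Emit:
step_arm([
  [[-8, 0, 0], [0, 0, -0.8], 1],
  [[-50, 0, 0], [0, 0, 0], 1],
  [[-30, 0, -50], [0, 0, 0], 1],
  [[0, 0, -60], [0, 0, 0], 1],
  [[0, 0, -40], [0, 0, 0], 1],
  [[0, 0, 0], [0, 0, 0], 1],
])

```text
time_s: 13.9
position: [0.5248, 0.1387, 0.1967]
ee_rot: [-0.534, -0.465, 0.534, -0.461]
ft_force: [-0.5, -0.9, -0.0]
width: 0.002
```

```bash
python3 st.py; python3 far.py; python3 edge.py e8
```

```text
t 13.9 bank [-99.459 153.746 196.672] F [-0.407 -0.97 ] -0.03013425355156364 w 0.002062514307496228
tool axes in bank (cols)
 [[-0.005  1.    -0.007]
 [ 0.003 -0.007 -1.   ]
 [-1.    -0.005 -0.003]]
105 -30 falls at [-8.5]
105 -15 falls at [-7.75]
105 0 falls at [-8.5]
105 15 falls at [-8.]
105 30 falls at [-7.]
108 -30 falls at [-9.75]
108 -15 falls at [-9.]
108 0 falls at [-9.]
108 15 falls at [-8.75]
108 30 falls at [7.75]
top [(-36, np.float64(-118.0), 104.5), (-30, np.float64(-118.0), 104.0), (-24, np.float64(-118.0), 106.5), (24, np.float64(-118.0), 106.5), (30, np.float64(-118.0), 106.5), (36, np.float64(-118.0), 111.5)]
side [(-36, np.float64(-118.0), 105.0), (-30, np.float64(-118.0), 107.0), (-24, np.float64(-118.0), 106.5), (24, np.float64(-118.0), 107.0), (30, np.float64(-118.0), 105.0), (36, np.float64(-118.0), 109.5)]
```

View pics/e8side.png

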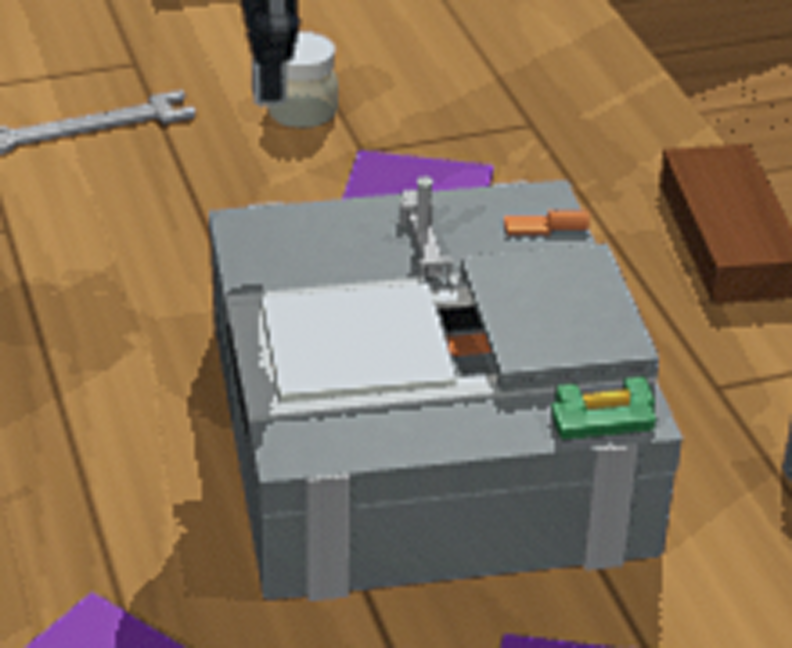

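View pics/e8top.png

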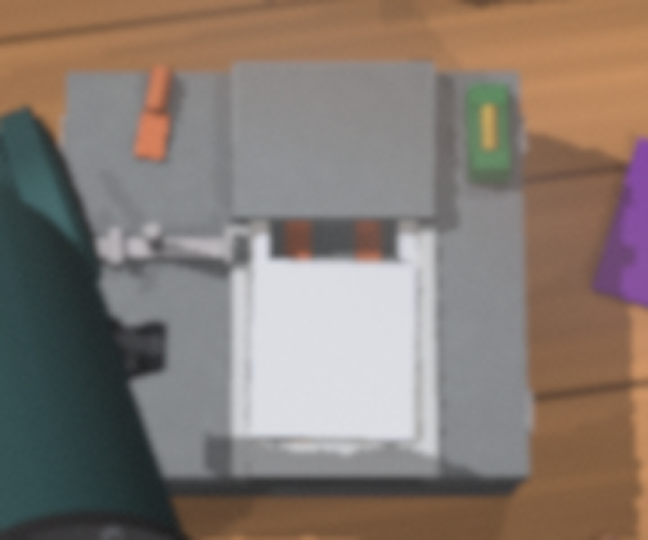

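```bash
python3 - <<'E'
from h import *
p=read_camera('top'); g=p['color'].mean(2).astype(np.float32)
for y in (-30,-20,0,20,30):
    for lo,hi,sg,n in((-25,5,1,'far'),(-130,-105,-1,'near')):
        xs=np.arange(lo,hi,.25); uv=np.array([proj(p,b2w(x,y,108)) for x in xs],np.float32)
        L=cv2.remap(g,uv[:,0].reshape(1,-1),uv[:,1].reshape(1,-1),cv2.INTER_CUBIC)[0]
        d=np.clip(sg*(L[:-4]-L[4:]),0,None); d[d<d.max()*.3]=0
        print(y,n,round(float((d*(xs[:-4]+.5)).sum()/d.sum()),2), end=' ')
    print()
E
```

```text
-30 far -8.23 -30 near -119.12 
-20 far -7.06 -20 near -120.98 
0 far -6.89 0 near -121.89 
20 far -6.29 20 near -121.17 
30 far -6.69 30 near -118.48
```

The plate is home in both views (near edge ≈ −119 to −121, far edge ≈ −7 to −9, centre ≈ −64). Now the bolt.

Emit:
step_arm([
  [[0, 50, 4], [-0.4, -0.1, 0.3], 1],
  [[0, 49, 4], [0, 0, 0], 1],
  [[30, 0, 0], [0, 0, 0], 1],
  [[0, 0, 0], [0, 0, 0], 1],
])

```text
time_s: 14.6
position: [0.621, 0.1005, 0.1643]
ee_rot: [-0.534, -0.46, 0.54, -0.46]
ft_force: [-0.3, -0.3, -0.5]
width: -0.004
```

```bash
python3 st.py
```

```text
t 14.6 bank [  1.002 128.755 164.281] F [-0.304 -0.353] -0.5332727093663733 w -0.004076491923705179
tool axes in bank (cols)
 [[-0.005  1.    -0.019]
 [-0.006 -0.019 -1.   ]
 [-1.    -0.005  0.006]]
```

Emit:
step_arm([
  [[0, 0, -14], [-1.1, 0.3, 0.3], 1],
  [[0, 0, 0], [0, 0, 0], 1],
])

```text
time_s: 14.85
position: [0.6233, 0.1141, 0.1657]
ee_rot: [0.533, 0.465, -0.532, 0.466]
ft_force: [-0.4, -0.1, -0.1]
width: 0.001
```

```bash
python3 st.py
```

```text
t 14.85 bank [  1.453 142.585 165.681] F [-0.342 -0.189] -0.07821358133167053 w 0.0010917482314731284
tool axes in bank (cols)
 [[ 0.002  1.    -0.001]
 [-0.    -0.001 -1.   ]
 [-1.     0.002  0.   ]]
```

Emit:
step_arm([
  [[30, -1.5, 0], [0, 0, 0], 1],
  [[12, 0, 0], [0, 0, 0], 1],
  [[0, 0, 0], [0, 0, 0], 1],
])

```text
time_s: 15.22
position: [0.6232, 0.1159, 0.1262]
ee_rot: [0.534, 0.464, -0.53, 0.467]
ft_force: [0.0, -0.1, 0.5]
width: -0.002
```

```bash
python3 st.py; python3 - <<'E'
from h import *
p=read_camera('side'); save(p,'k1.png',(270,140,140,110),5)
E
```

```text
t 15.225 bank [  1.038 144.312 126.155] F [ 0.023 -0.055] 0.5257088038504882 w -0.00161786116711706
tool axes in bank (cols)
 [[ 0.007  1.     0.002]
 [ 0.002  0.002 -1.   ]
 [-1.     0.007 -0.002]]
```

View pics/k1.png

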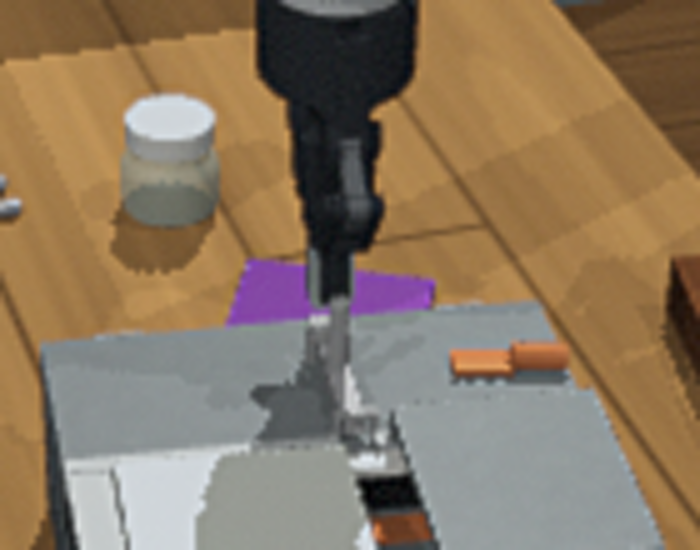

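Emit:
step_arm([
  [[1, -0.5, 8], [0, 0, -0.3], 1],
  [[0, 0, 6], [0, 0, 0], 1],
  [[0, 0, 6], [0, 0, 0], 1],
])

```text
time_s: 15.65
position: [0.6215, 0.0957, 0.1276]
ee_rot: [0.534, 0.465, -0.53, 0.466]
ft_force: [0.1, 1.9, -0.7]
width: -0.002
```

```bash
python3 st.py
```

```text
t 15.65 bank [  2.056 124.11  127.576] F [-0.15   1.937] -0.7311135904133096 w -0.001653348867748704
tool axes in bank (cols)
 [[ 0.005  1.     0.002]
 [ 0.004  0.002 -1.   ]
 [-1.     0.005 -0.004]]
```

Emit:
step_arm([
  [[1.5, -1, 8], [0, 0, -0.2], 1],
  [[1, -0.5, 8], [0, 0, 0], 1],
  [[0.5, 0, 8], [0, 0, 0], 1],
])

```text
time_s: 16.02
position: [0.6179, 0.0719, 0.1254]
ee_rot: [0.535, 0.466, -0.529, 0.466]
ft_force: [0.1, 1.4, 1.2]
width: 0.003
```

```bash
python3 st.py
```

```text
t 16.025 bank [  1.693 100.049 125.434] F [-0.109  1.378] 1.2426596748150858 w 0.003323276763011464
tool axes in bank (cols)
 [[ 0.004  1.     0.002]
 [ 0.006  0.002 -1.   ]
 [-1.     0.004 -0.006]]
```

Emit:
step_arm([
  [[0, -0.5, 5], [0, -0.3, -0.2], 1],
  [[0, 0, 4], [0, 0, 0], 1],
])

```text
time_s: 16.27
position: [0.6167, 0.0641, 0.1255]
ee_rot: [0.533, 0.466, -0.531, 0.465]
ft_force: [1.1, 8.1, 0.8]
width: 0.0
```

Emit:
step_arm([
  [[0, 0, 3], [0, 0, 0], 1],
])

```text
time_s: 16.4
position: [0.6168, 0.0643, 0.1256]
ee_rot: [0.534, 0.467, -0.529, 0.465]
ft_force: [1.3, 7.0, -0.2]
width: 0.002
```

Emit:
step_arm([
  [[0, 0, 3], [0, 0, 0], 1],
])

```text
time_s: 16.52
position: [0.6168, 0.0645, 0.1256]
ee_rot: [0.535, 0.469, -0.528, 0.465]
ft_force: [2.0, 5.8, 0.3]
width: -0.004
```

```bash
python3 st.py
```

```text
t 16.525 bank [  1.581  92.499 125.594] F [1.191 6.038] 0.3269515191770078 w -0.003608888218068663
tool axes in bank (cols)
 [[ 0.002  1.     0.006]
 [ 0.011  0.006 -1.   ]
 [-1.     0.002 -0.011]]
```

The bolt stopped at tip y = 92.5, which is 73 + 5 + 14.5, so it is at the end stop. One firm push, then back off.

Emit:
step_arm([
  [[0, 0, 6], [0, -0.4, 0], 1],
])

```text
time_s: 16.65
position: [0.6167, 0.0641, 0.1257]
ee_rot: [0.534, 0.469, -0.527, 0.466]
ft_force: [1.4, 12.1, -0.3]
width: 0.003
```

Emit:
step_arm([
  [[0, 0, -15], [0, 0, 0], 1],
  [[0, 0, -10], [0, 0, 0], 1],
  [[-50, 0, -5], [0, 0, 0], 1],
  [[-50, 0, -50], [0, 0, 0], 1],
  [[0, -20, -60], [0, 0, 0], 1],
  [[0, -20, -60], [0, 0, 0], 1],
  [[0, 0, 0], [0, 0, 0], 1],
])

```text
time_s: 17.52
position: [0.6007, 0.2653, 0.2242]
ee_rot: [0.532, 0.467, -0.531, 0.465]
ft_force: [1.4, -0.3, 0.0]
width: 0.003
```

```bash
python3 st.py; python3 - <<'E'
from h import *
pts=[(0,73,149.5),(0,29,111.5),(-9,0,108),(-119,0,108),(-119,30,108)]
p=read_camera('top'); ov(p,'f_t.png',pts,(230,140,180,150),4.4)
print([ (x['score'],w2b(back(p,*x['uv'],.131))) for x in models.spot_point(p,'knob')[:2]])
p=read_camera('side'); ov(p,'f_s.png',pts,(220,150,220,180),3.6)
print([ (x['score'],w2b(back(p,*x['uv'],.131))) for x in models.spot_point(p,'knob')[:2]])
E
python3 far.py
```

```text
t 17.525 bank [-41.217 289.413 224.156] F [ 1.436 -0.069] 0.018757035201765693 w 0.0034712091311673845
tool axes in bank (cols)
 [[-0.001  1.     0.004]
 [ 0.004  0.004 -1.   ]
 [-1.    -0.001 -0.004]]
[(0.78, array([ -3.32227612,  71.81069492, 131.        ]))]
[(0.67, array([-73.11160155, -41.80743254, 131.        ])), (0.61, array([ -0.27695848,  73.17916372, 131.        ]))]
105 -30 falls at [-8.5]
105 -15 falls at [-7.75]
105 0 falls at [-8.5]
105 15 falls at [-8.]
105 30 falls at [-7.25]
108 -30 falls at [-9.75]
108 -15 falls at [-9.]
108 0 falls at [-9.]
108 15 falls at [-8.75]
108 30 falls at [-8.75]
```

View pics/f_t.png

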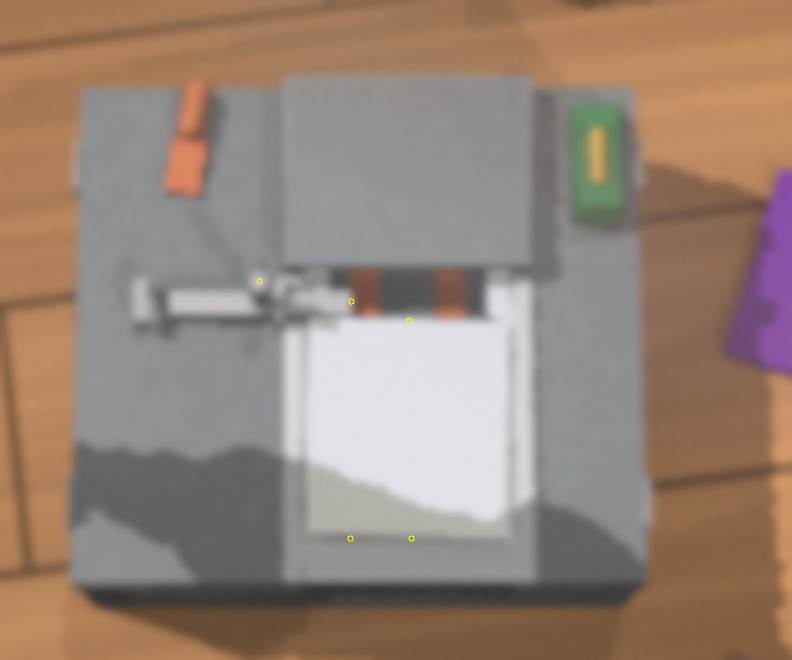

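View pics/f_s.png

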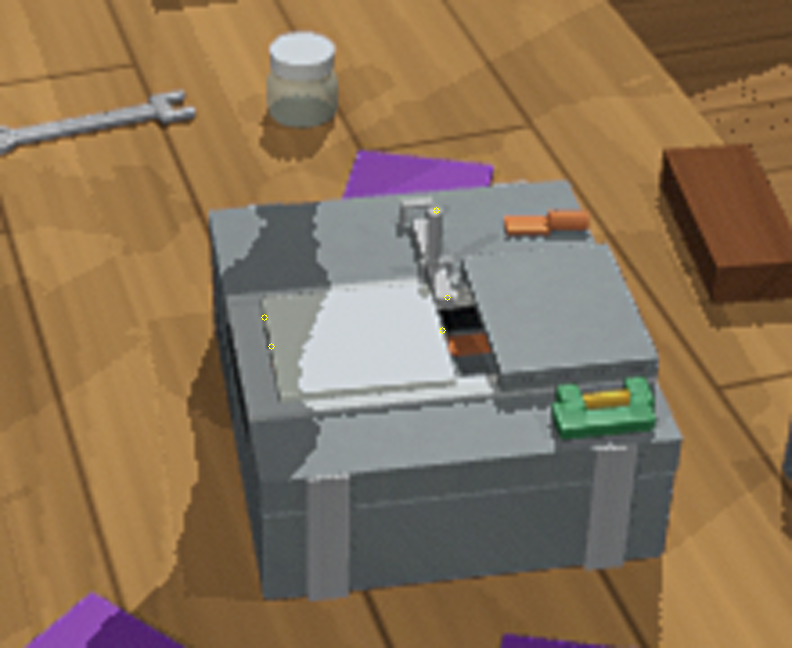

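The predicted points match both pictures: plate edges at home (zoomed top-view rows 320 and 538), bolt tip at (351,301), knob at y ≈ 73. The lug, fuse holder, jar and wrench are where they were. Handing in.

```bash
python3 -c "
from h import *
print(manip.sign_off())"
```

```text
the job is handed in; nothing more can be done
None
```

I drew the ceramic plate home against the front stop, shot the bolt fully across behind it, and backed the arm clear. The job was handed in at about 17.6 s of the 64 s allowed.

- **Plate:** In my last checks its near edge sits at bank x ≈ −119 and its far edge at about −9, which matches home to roughly 1–2 mm. At the end of the pull the tips slipped on it while its far edge stayed put.
- **Bolt:** The knob is at y ≈ 72–73 mm, where fully shot is 73. A last push of 12 N moved it no further than its end stop.
- **Press force:** The highest I read was 19.7 N, in one early row; while the plate was moving it was mostly 11–15 N. These are readings at the end of each move, so a brief peak in between would not have shown.
- **First pull:** The first try was too light, and the tips slid about 5 mm over the plate without moving it. I lifted, set down again and pressed harder.
- **Disagreements:** One knob detection in the side picture was plainly wrong and I ignored it. Blur in the top picture put the plate's far edge at about −7 instead of −9.
- **Bystanders:** The lug, fuse holder, jar and wrench looked unmoved in the final pictures. The spool and clamp lay outside those crops, and the arm only passed high above that side.

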